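Set a pine batten to the flip stop at the mitre box

TASK

Get the pine batten ready to saw to length: push the red flip stop over until it is fully down on the cutting board, then push the batten so that it lies flush along the fence with its end up against the red stop. It is all done by pushing with the fingers: the batten stays down on the board and is not picked up. Leave the yellow and black stops up and everything else on the bench where it is.

Things in the scene. Friction and masses are not known exactly. Their poses are not given: they have to be found in the camera images.
- board: fixed dark brown cutting board 620 x 122 x 18 mm with a fence along its far side. Origin at table level under the fence's front face, mid-length; x away from the robot through the fence, y along it to the left, z up. Board x -100 to +22 mm, top z 18 mm. Fence x 0 to 22 mm, whole length, top z 63 mm (71 mm with its aluminium track, for y below -40 mm)
- box_wall (a point): mid-top of the mitre box's front wall, 63 mm above the table. The wall stands on the board opposite the fence: 140 mm long along y (70 mm either side of this point), 16 mm thick, its inner face 70 mm in front of the fence, with the saw slot in its middle
- batten: loose pine batten 400 x 44 x 20 mm, about 0.2 kg, lying flat on the board, passing between fence and box wall, up to 20 mm off the fence and slightly askew. Origin: centre of its underside; y along its length, away from the stops; z up
- batten_head (a point): middle of the batten's end nearest the stops, on the underside
- batten_tail (a point): middle of the batten's other end (the robot's left), on the underside; it sticks out past the fence's end at the start
- red_carriage: aluminium carriage of the red flip stop, 34 mm wide, fixed on the track, a black clamp knob 14 mm high behind it. Origin: underside centre, 71 mm above the table, 11 mm behind the fence's front face; axes as the board's. With the arm down, its stop face, which the batten's end must meet, is the plane y = +10 mm in this frame
- red_pin (a point): centre of the hinge pin of the red stop: 82 mm above the table, 10 mm behind the fence's front face; axes as the board's, the pin lies along y. No corner of the arm is more than 79 mm from the pin. Up, the red arm's foot stands about above the pin, its outer face looking away from the robot
- red_toe (a point): outer lower corner of the red arm, mid-width: when down, 48 mm in front of and 62 mm below the pin. The arm is L-shaped, 20 mm wide along y. Seen down, from the pin: a bar 12 mm thick reaches 48 mm towards the robot, its top 6 mm above the pin; from its end a foot (18 to 48 mm in front of the pin) goes down to 62 mm below it
- red_stop (a joint): swing of the red stop's arm (rad): 0 = fully down, foot 2 mm above the board; grows as the arm swings up and back over the fence; 2.7 = end stop at the back. Starts up, 2.35 to 2.6. The hinge drags (about 0.03 N m): the arm stays up by itself; once over it may sink part of the way by its own weight, and then needs pressing fully down
- yellow_pin (a point): centre of the hinge pin of the yellow stop: 82 mm above the table, 10 mm behind the fence's front face; axes as the board's, the pin lies along y. No corner of the arm is more than 79 mm from the pin; to be left up
- yellow_stop (a joint): swing of the yellow stop's arm (rad): 0 = fully down, foot 2 mm above the board; grows as the arm swings up and back over the fence; 2.7 = end stop at the back. Starts up, 2.35 to 2.6
- black_pin (a point): centre of the hinge pin of the black stop: 82 mm above the table, 10 mm behind the fence's front face; axes as the board's, the pin lies along y. No corner of the arm is more than 79 mm from the pin; to be left up
- black_stop (a joint): swing of the black stop's arm (rad): 0 = fully down, foot 2 mm above the board; grows as the arm swings up and back over the fence; 2.7 = end stop at the back. Starts up, 2.35 to 2.6
- tin_green: closed white grit tin with green bands, 99 mm across, 128 mm high, behind the fence; origin underside centre
- tin_blue: closed white grit tin with blue bands, 99 mm across, 128 mm high, behind the fence; origin underside centre
- brush_pot: terracotta pot, 112 mm across, 118 mm high, with a brush standing in it to about 205 mm, behind the fence; origin underside centre
- try_square: try square lying flat on the bench at the right: dark wooden stock 115 x 22 x 16 mm, steel blade 160 x 34 mm along its x; origin underside centre of the stock
- pencil: green pencil 168 mm long, 8 mm thick, lying on the bench behind the fence at the right; origin underside centre, y along it
- back_saw: back saw lying flat in front of the board at the left: blade 260 x 75 mm, brass back, dark wooden handle towards -y, 380 mm long in all, up to 24 mm high; origin under the middle of the blade
- offcut: pine offcut 75 x 44 x 20 mm lying on the bench at the right; origin underside centre

How it is judged:
By the outcome, as a careful person would: the job done as asked, in the order asked, and still so for the second after the job is handed in, with the robot touching nothing.
It also fails if it takes over 72 s, if anything falls off the work surface, if the arm or the gripper's body presses on something with over 40 N, if the wrist force passes 120 N, or if a joint passes its speed limit or range.

ROBOT

A 6-joint arm with a two-finger parallel gripper is mounted at the origin on the work surface. World frame = base frame: x ahead of the robot, y to its left, z up, the work surface at z = 0. Lengths are in m, angles in rad, forces in N, time in s.
With the tool pointing down it reaches from about 0.375 to 0.975 m from the base axis. Payload 3.8 kg.
Tool frame: the origin (TCP) lies on the centre line of the jaws, within the pads' length; the fingertips stand 14 mm ahead of it and the grasp point (between the pads) lies 5 mm behind it; z points along the fingers, y is the line along which they close (so a half turn about z gives the same grasp; the last joint's range is limited). The gripper opens to 85 mm and grips with 20 to 120 N. Pads are 22 mm wide; open, the fingers measure 114 mm over their backs; the gripper's body (76 mm by 85 mm) begins 54 mm behind the grasp point. The pads swing forward as they close: fully open they stand 13 mm farther back than shut.
Start: joints at [-1.359, 0.264, 1.604, -0, 1.274, -0.037], TCP at [0.166, -0.654, 0.245] pointing down, gripper open.
Joint ranges: [-2.63, 2.63], [-0.94, 2.18], [0.31, 2.57], [-1.31, 4.45], [0, 2.66], [-2.55, 2.55]. Speed limits (rad/s): [2.57, 2.57, 3.14, 3.14, 3.14, 3.14].

INTERFACE

Orientations are given as a rotation vector (axis times angle).
In Python, from workcell import bot, eyes, spot_in gives the robot as it stands.
- The arm moves only by the tool carry_out, never from a script. Its argument "series" is text: rows parted by semicolons, each of 4 numbers parted by spaces: the shift along the world's x, y, z in m, then the turn about the world's z in degrees. In form: tx ty tz roll; .... A call has 1 to 20 rows; each row shifts and turns the commanded pose from where the row before left it; what a row does not reach is not made up. A row lasts 1/8 s, in which the tool goes at most 62.5 mm and 10.7 degrees, less where a joint would pass 70% of its speed; a pose out of reach is approached as far as the arm can. A call is refused whole if a number of a shift passes 0.0625 or a number of a turn 10.7, either way. A call with a gripper value outside its range is refused whole. "jaw" is the gripper command: -1 is shut, 1 is fully open, values between are in proportion, set as the call begins (left out, the last holds). The fingers move at their own pace and stop on an object; "grip_force" is the grip in N (left out, the last holds). Time passes only in rows, so rows that do not move let the fingers close. It gives the time, the measured TCP pose, the force, the opening and the grip force at its end, in the units of the state.
- bot.read_state(): the state, without advancing time (a new reading comes with each control period).
- eyes.read_camera(name): name is "side" or "top"; returns (picture, depth): 480x640x3 uint8, blue, green, red; 480x640 float32, m along the optical axis (not along the pixel's ray), 0 where there is no reading.
- eyes.get_calibration(name): a dict with "K" (3x3 intrinsics, pixels), "distortion" ([k1, k2, p1, p2, k3] as OpenCV has them; the pictures are not rectified), "position" and "rotation" of the camera in the world. Camera axes: x right, y down, z forward; pixel columns grow to the right and rows downward; lengths in m; the calibration is good to about 2 mm. A picture is of the moment at which its call begins. get_calibration takes no time and is no camera call.
- bot.finish_job(): hands the job in; it is judged then, once.
Trained networks look in the newest picture that a camera, given by its name, has taken for a name from the list of things; names that differ only in an ending like _2 or _b are one class to them, and where a whole thing is asked for, a point or a joint stands for the part that bears it (a point fixed in the world has none). Each returns a list of dicts, best first, with "score" (0 to 1); they miss things now and then, are a little off and sometimes report something else, mostly with a low value. They report only what shows in the picture. A call takes as long as a camera call.
- spot_in(camera, target): "rect" ([centre column, centre row, width, height] in pixels, round what is visible of it).
The state is a dict: "time": time; "q": joint angles; "joint_vel": joint speeds; "joint_torque": joint torques, N m; "tool_pos": TCP position; "tcp_rot": TCP orientation; "wrist_force": force on the tool from outside, world axes, zero at the start; "torque": the same for the moment, N m; "width": opening from 0.0 (shut) to 1.0 (fully open); "grip_force": force on a finger pad.
Only numpy, scipy, OpenCV 4.12 (cv2) and the standard library are available. Lean on these libraries where they do the work, as an engineer would, in place of code of your own. Each camera call takes 0.05 s, during which the arm holds its last target. There are 200 camera calls.

## Working session

There is one attempt and no reset: what is moved stays moved. The work goes in short steps, Python scripts to look and compute and a tool call to move; the robot and the scene stay as the last step left them, time stands still between calls to the robot, and variables do not carry over. Pictures are saved under pics/ and viewed, at most 10 in all, crops included, and the job is handed in when it is done.

Besides the shell and the picture viewer there is one more tool, called after "Call:" by a JSON object that holds its "op" and its "data". carry_out: Moves the arm, as the interface text tells. Its arguments: {"type":"object","properties":{"series":{"type":"string"},"jaw":{"type":"number"},"grip_force":{"type":"number"}},"required":["series"]}

```bash
mkdir -p pics; ls; cat > h.py <<'E'
import numpy as np,cv2
from workcell import bot,eyes,spot_in
def shot(n,f=None):
    p,d=eyes.read_camera(n)
    if f: cv2.imwrite('pics/'+f,p)
    return p,d
def ray(n,uv):
    c=eyes.get_calibration(n);uv=np.array(uv,float).reshape(-1,1,2)
    x=cv2.undistortPoints(uv,np.array(c['K']),np.array(c['distortion'])).reshape(-1,2)
    R=np.array(c['rotation']);R=R if R.shape==(3,3) else cv2.Rodrigues(R)[0]
    return np.array(c['position']),np.c_[x,np.ones(len(x))]@R.T
def atz(n,uv,z):
    p,r=ray(n,uv);return p+r*((z-p[2])/r[:,2])[:,None]
def atd(n,uv,d):
    p,r=ray(n,uv);return p+r*np.array([d[int(v),int(u)] for u,v in np.array(uv).reshape(-1,2)])[:,None]
def proj(n,P):
    c=eyes.get_calibration(n);R=np.array(c['rotation']);R=R if R.shape==(3,3) else cv2.Rodrigues(R)[0]
    return cv2.projectPoints(np.array(P,float).reshape(-1,3),cv2.Rodrigues(R.T)[0],-R.T@np.array(c['position']),np.array(c['K']),np.array(c['distortion']))[0].reshape(-1,2)
E
python3 - <<'E'
from h import *
for n in('top','side'):
    p,d=shot(n,n+'0.png');np.save(n+'_d.npy',d)
    c=eyes.get_calibration(n);print(n,c['position'],c['rotation'])
    for t in ['board','batten','batten_head','batten_tail','red_carriage','red_pin','red_toe','yellow_pin','black_pin','box_wall','tin_green','tin_blue','brush_pot','try_square','back_saw','offcut']:
        print(t,[(round(r['score'],2),np.round(r['rect']).astype(int).tolist()) for r in spot_in(n,t)[:2]])
print(bot.read_state())
E
```

```text
pics
top [ 0.39504811 -0.04425872  1.5384035 ] [-2.18319818  2.18662373 -0.08667737]
board [(0.84, [318, 245, 256, 66])]
batten [(0.9, [240, 241, 165, 30]), (0.36, [168, 345, 146, 61])]
batten_head []
batten_tail [(0.84, [240, 239, 162, 28])]
red_carriage [(0.67, [423, 224, 12, 26]), (0.62, [387, 224, 17, 20])]
red_pin [(0.82, [422, 224, 16, 23]), (0.53, [240, 240, 163, 26])]
red_toe [(0.54, [422, 228, 12, 29]), (0.3, [238, 241, 165, 28])]
yellow_pin [(0.62, [388, 222, 17, 23])]
black_pin [(0.69, [353, 223, 14, 25])]
box_wall [(0.63, [316, 246, 253, 64])]
tin_green [(0.97, [273, 158, 45, 49]), (0.48, [416, 346, 67, 75])]
tin_blue [(0.63, [191, 160, 51, 53]), (0.55, [389, 221, 10, 22])]
brush_pot [(0.83, [337, 163, 48, 48]), (0.51, [356, 221, 13, 27])]
try_square [(0.91, [417, 348, 67, 72]), (0.19, [337, 162, 51, 46])]
back_saw [(0.69, [169, 344, 148, 63])]
offcut [(0.55, [487, 230, 40, 33])]
side [-0.39607917 -1.03502861  0.82545526] [-1.97288057  0.74683709 -0.47247421]
board [(0.66, [262, 234, 105, 66])]
batten [(0.66, [262, 236, 95, 66])]
batten_head [(0.95, [262, 233, 98, 68])]
b
[... 617 characters left out ...]
.44, [457, 339, 14, 16])]
{'time': 1.7, 'q': array([-1.35891477e+00,  2.63912364e-01,  1.60396567e+00,  2.56460001e-06,
        1.27372643e+00, -3.68908351e-02]), 'joint_vel': array([ 0.00222592, -0.00174426, -0.00118329, -0.00058977, -0.00181708,
        0.00064413]), 'joint_torque': array([ 1.07834461e-03, -5.15032661e+01, -3.67706823e+01,  2.27416122e-04,
        1.11240985e-03,  5.38974902e-06]), 'tool_pos': array([ 0.16620035, -0.6542223 ,  0.24528995]), 'tcp_rot': array([-3.11730899e+00, -3.89761213e-01, -2.21620835e-06]), 'wrist_force': array([ 0.33334599, -0.3886055 ,  0.69702066]), 'torque': array([0.00235784, 0.01715266, 0.0300552 ]), 'grip_force': 0.0, 'width': 1.0028599582445548}
```

```bash
python3 - <<'E'
import cv2
p=cv2.imread('pics/top0.png')[120:400,110:530]
cv2.imwrite('pics/top0c.png',cv2.resize(p,(800,533),interpolation=cv2.INTER_CUBIC))
p=cv2.imread('pics/side0.png')[150:390,180:500]
cv2.imwrite('pics/side0c.png',cv2.resize(p,(800,600),interpolation=cv2.INTER_CUBIC))
E
```

```text
(no output)
```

View pics/top0c.png

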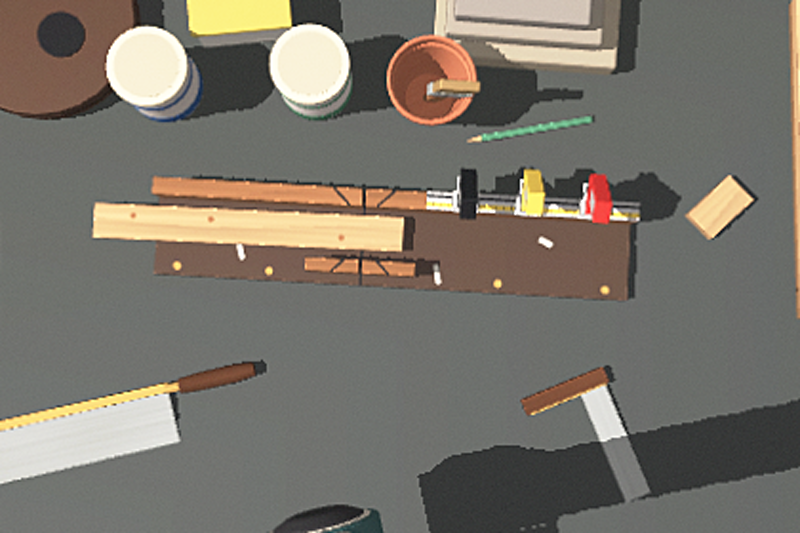

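View pics/side0c.png

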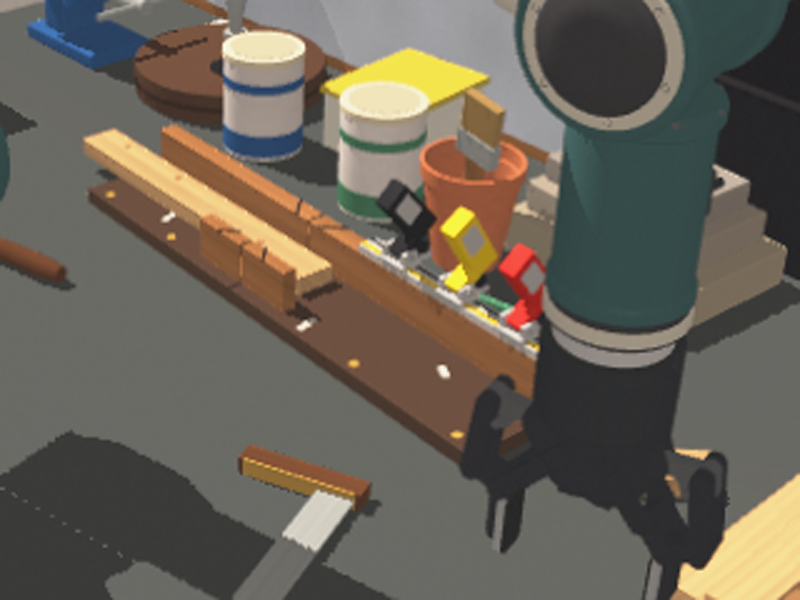

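The top crop shows the board slightly turned: its front corners are at crop (154,273) and (629,298), the batten's ends at (93,220) and (404,234), and the red stop at about (598,197). The side view shows all three stops up, with red nearest the gripper.

```bash
cat > m.py <<'E'
from h import *
def C(l): return np.array(l,float)/(800/420)+[110,120]
def col(p,m,bx):
    x0,y0,x1,y1=bx; z=np.zeros(p.shape[:2],np.uint8); z[y0:y1,x0:x1]=m[y0:y1,x0:x1]; return z
E
python3 - <<'E'
from m import *
p=cv2.imread('pics/top0.png');d=np.load('top_d.npy')
hsv=cv2.cvtColor(p,cv2.COLOR_BGR2HSV)
# fence/board frame
b=atz('top',C([(154,273),(629,298)]),.018);print('board front corners',b)
v=b[0]-b[1];print('len',np.linalg.norm(v),'yaw',np.degrees(np.arctan2(-v[0],v[1])))
m=((hsv[...,0]>10)&(hsv[...,0]<28)&(hsv[...,2]>150)&(hsv[...,1]>60)).astype(np.uint8)
z=col(p,m,(150,215,328,256)); z=cv2.morphologyEx(z,cv2.MORPH_OPEN,np.ones((5,5)))
n,l,s,c=cv2.connectedComponentsWithStats(z);k=1+np.argmax(s[1:,4]);print(s[k])
ys,xs=np.nonzero(l==k);P=atz('top',np.c_[xs,ys],.038)[:,:2].astype(np.float32)
print('batten',cv2.minAreaRect(P),cv2.boxPoints(cv2.minAreaRect(P)))
for nm,mm,bx in [('red',((hsv[...,0]<8)|(hsv[...,0]>172))&(hsv[...,1]>150)&(hsv[...,2]>90),(405,200,440,245)),('yel',(hsv[...,0]>22)&(hsv[...,0]<34)&(hsv[...,1]>150)&(hsv[...,2]>90),(375,200,400,232)),('blk',hsv[...,2]<50,(345,205,365,236))]:
    z=col(p,mm.astype(np.uint8),bx);ys,xs=np.nonzero(z);uv=np.c_[xs,ys]
    D=d[ys,xs];ok=D>0;P=atd('top',uv[ok],d);P=P[P[:,2]>.1] if nm!='x' else P
    print(nm,len(P),np.percentile(P,[2,50,98],axis=0).round(4).tolist())
E
```

```text
board front corners [[ 0.46974573  0.27016143  0.018     ]
 [ 0.43607128 -0.35080924  0.018     ]]
len 0.6218830542514131 yaw -3.104037025318433
[ 159  226  163   26 2953]
batten ((0.5291233062744141, 0.1459260880947113), (0.40044236183166504, 0.046061936765909195), 87.23934936523438) [[ 0.49647567 -0.05295347]
 [ 0.5424841  -0.05517198]
 [ 0.5617709   0.34480566]
 [ 0.5157625   0.34702414]]
red 228 [[0.5251, -0.3026, 0.107], [0.5524, -0.2924, 0.1463], [0.5854, -0.2828, 0.1627]]
yel 43 [[0.5384, -0.2229, 0.1095], [0.5724, -0.208, 0.1334], [0.5904, -0.2038, 0.1626]]
blk 198 [[0.5306, -0.1427, 0.1134], [0.5596, -0.1333, 0.1457], [0.5923, -0.1245, 0.1626]]
```

```bash
cat >> m.py <<'E'
Y=np.array([.0541,.9985]);X=np.array([.9985,-.0541]);O=np.array([.5528,-.0457])
def B(w): w=np.array(w)[...,:2]-O; return np.stack([w@X,w@Y],-1)
def W(b): b=np.array(b); return O+b[...,:1]*X+b[...,1:2]*Y
E
python3 - <<'E'
from m import *
for n,uv,z in [('wall ends',[(304,262),(415,268),(360,266)],.063),('fence left end front/back',[(152,193),(153,177)],.063),('tins',[(148,65),(310,62)],.128),('pot',[(432,80)],.118),('square',[(608,372),(522,412),(645,495)],.01),('saw',[(265,362),(178,440),(0,425)],.015),('batten corners',[(94,203),(404,217),(403,250),(94,236)],.038)]:
    print(n,B(atz('top',C(uv),z)).round(3).tolist())
print('head/tail',B([[.51948,-.05406],[.53877,.34591]]).round(4))
print('red',B([.5524,-.2924]),'toe',B([.5251,-.2924]))
T=bot.read_state()['tool_pos'];print(T,B(T)); print(W([[.075,-.246]]))
E
```

```text
wall ends [[-0.078, 0.113], [-0.078, -0.029], [-0.079, 0.041]]
fence left end front/back [[0.0, 0.311], [0.021, 0.311]]
tins [[0.15, 0.312], [0.165, 0.114]]
pot [[0.153, -0.037]]
square [[-0.198, -0.289], [-0.256, -0.179], [-0.353, -0.342]]
saw [[-0.208, 0.16], [-0.314, 0.265], [-0.305, 0.494]]
batten corners [[-0.014, 0.39], [-0.011, -0.012], [-0.054, -0.013], [-0.057, 0.387]]
head/tail [[-0.0328 -0.0102]
 [-0.0352  0.3903]]
red [ 0.01294707 -0.24635159] toe [-0.01431198 -0.24782852]
[ 0.16620035 -0.6542223   0.24528995] [-0.3530987  -0.62852456]
[[ 0.6143789 -0.2953885]]
```

Call:
{"op": "carry_out", "data": {"series": ".028 .0224 0 -1.1;.028 .0224 0 -1.1;.028 .0224 0 -1.1;.028 .0224 0 -1.1;.028 .0224 0 -1.1;.028 .0224 0 -1.1;.028 .0224 0 -1.1;.028 .0224 0 -1.1;.028 .0224 0 -1.1;.028 .0224 0 -1.1;.028 .0224 0 -1.1;.028 .0224 0 -1.1;.028 .0224 0 -1.1;.028 .0224 0 -1.1;.028 .0224 0 -1.1;.028 .0224 0 -1.1;0 0 0 0", "jaw": -1, "grip_force": 20}}

```text
time: 3.82
tool_pos: [0.6159, -0.294, 0.2451]
tcp_rot: [-3.14, 0.087, -0.001]
wrist_force: [-0.3, -1.3, 0.6]
width: 0.002
grip_force: 0.0
```

Call:
{"op": "carry_out", "data": {"series": "0 -.002 -.025 0;0 0 -.025 0;0 0 -.025 0;0 0 -.025 0;-.017 .001 .002 0;-.017 .001 .002 0;-.0135 .001 .001 0;-.0135 .001 .001 0;-.0113 .0005 -.002 0;-.0113 .0005 -.003 0;-.0113 .0005 -.003 0;0 0 0 0"}}

```text
time: 5.32
tool_pos: [0.5173, -0.2921, 0.1429]
tcp_rot: [-3.14, 0.092, 0.005]
wrist_force: [-3.9, 0.8, 5.6]
width: -0.001
grip_force: 2.7
```

```bash
python3 - <<'E'
from m import *
s=bot.read_state();print(B(s['tool_pos']),s['tool_pos'][2],s['wrist_force'])
p,d=shot('side','side1.png')
p=p[180:340,290:490];cv2.imwrite('pics/side1c.png',cv2.resize(p,(750,600),interpolation=cv2.INTER_CUBIC))
E
```

```text
[-0.02213852 -0.24793349] 0.14294116270714793 [-3.87919872  0.83748207  5.61155918]
```

View pics/side1c.png

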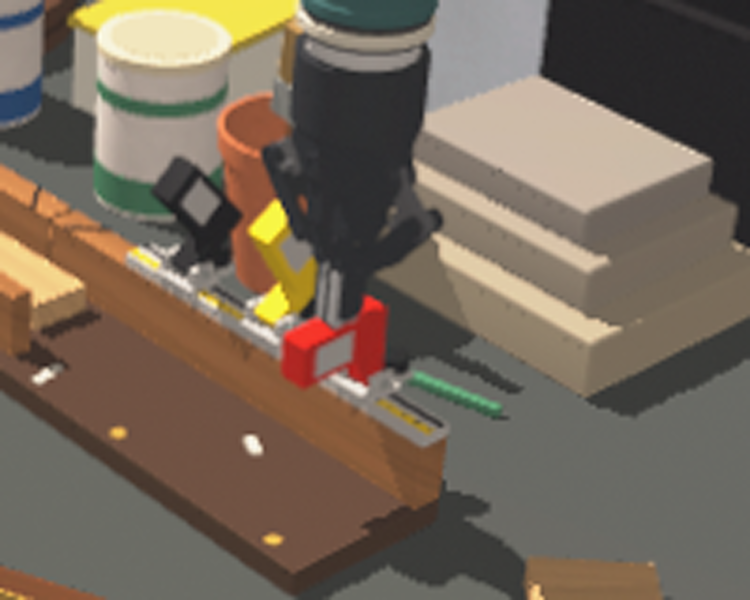

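The arm stands roughly vertical at crop (370,340), with the foot pointing at the robot and the finger on top. I'll continue the arc.

Call:
{"op": "carry_out", "data": {"series": "-.012 .0006 -.0065 0;-.012 .0006 -.0065 0;-.0055 .0003 -.0105 0;-.0055 .0003 -.0105 0;0 0 -.011 0;0 0 -.011 0;.004 0 -.0105 0;.004 0 -.0105 0;.002 0 0 0;.002 0 0 0;0 0 0 0"}}

```text
time: 6.75
tool_pos: [0.4881, -0.2896, 0.0632]
tcp_rot: [-3.137, 0.089, 0.027]
wrist_force: [-24.2, -4.3, 7.7]
width: -0.001
grip_force: 11.2
```

Call:
{"op": "carry_out", "data": {"series": "-.03 0 0 0;0 0 .03 0;0 0 .03 0;0 .01 .03 0;.0005 .0365 0 0;.0005 .0365 0 0;.0005 .0365 0 0;.0005 .0365 0 0;.0005 .0365 0 0;.0005 .0365 0 0;.0005 .0365 0 0;.0005 .0365 0 0;.0005 .0365 0 0;.0005 .0365 0 0;.0005 .0365 0 0;.0005 .0365 0 0;0 0 0 0"}}

```text
time: 8.88
tool_pos: [0.4729, 0.16, 0.1561]
tcp_rot: [-3.139, 0.087, -0.002]
wrist_force: [0.1, -0.1, 0.8]
width: -0.001
grip_force: 0.0
```

```bash
python3 - <<'E'
from m import *
s=bot.read_state();print(B(s['tool_pos']),s['tool_pos'],s['wrist_force'])
p,d=shot('side','side2.png')
th=0.
def R(x,z): return np.r_[W([x+.01,-.247]),z+.082]
print(proj('side',[R(-.048,-.062),R(-.048,.006)]))
p=p[220:310,340:452];cv2.imwrite('pics/side2c.png',cv2.resize(p,(746,600),interpolation=cv2.INTER_CUBIC))
p,d=shot('top','top2.png')
E
```

```text
[-0.09095049  0.20107065] [0.47285818 0.16000405 0.15606438] [ 0.05426135 -0.09046225  0.79834077]
[[370.25465639 308.86325124]
 [372.61131587 283.50741479]]
```

View pics/side2c.png

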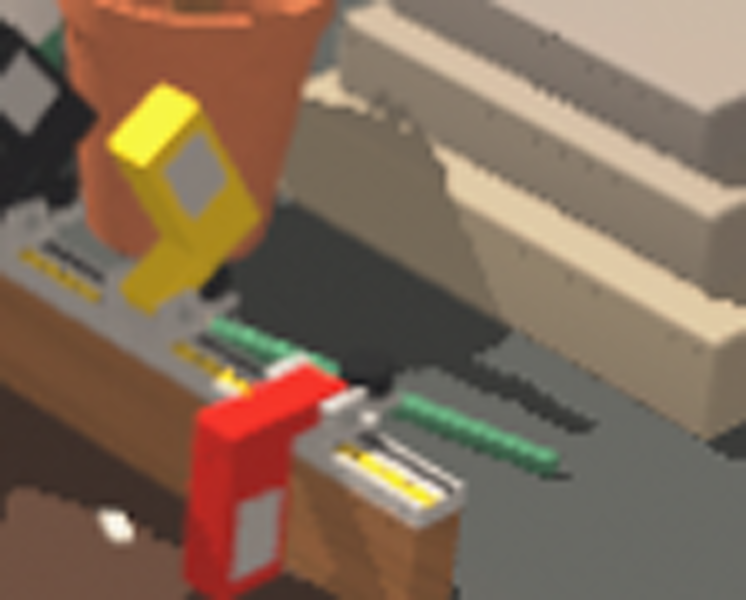

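The red stop is down: its toe is at about (372,309), as predicted for fully down. Now I push the batten onto the fence.

Call:
{"op": "carry_out", "data": {"series": "0 0 -.03 0;0 0 -.03 0;0 0 -.03 0;0 0 -.025 0;.006 -.0003 0 0;.006 -.0003 0 0;.006 -.0003 0 0;.005 -.0003 0 0;.004 -.0003 0 0;.003 0 0 0;.003 0 0 0;.002 0 0 0;.002 0 0 0;0 0 0 0"}}

```text
time: 10.72
tool_pos: [0.5084, 0.1557, 0.0409]
tcp_rot: [3.14, -0.092, -0.004]
wrist_force: [-5.3, -1.0, 3.2]
width: -0.002
grip_force: 2.4
```

Call:
{"op": "carry_out", "data": {"series": ".002 0 0 0;.002 0 0 0;.001 0 0 0;0 0 0 0"}}

```text
time: 11.22
tool_pos: [0.5085, 0.1557, 0.0402]
tcp_rot: [3.138, -0.092, -0.019]
wrist_force: [-17.1, 0.3, 13.7]
width: 0.001
grip_force: 8.6
```

Call:
{"op": "carry_out", "data": {"series": "-.03 0 0 0;0 0 .04 0;0 0 .04 0;.0111 .0382 0 0;.0111 .0382 0 0;.0111 .0382 0 0;.0111 .0382 0 0;.0111 .0382 0 0;.0111 .0382 0 0;0 0 -.04 0;0 0 -.04 0;0 0 0 0"}}

```text
time: 12.72
tool_pos: [0.5484, 0.3836, 0.0369]
tcp_rot: [3.136, -0.091, -0.009]
wrist_force: [-0.2, -0.7, -0.1]
width: -0.0
grip_force: 0.0
```

```bash
python3 - <<'E'
from m import *
s=bot.read_state();print(B(s['tool_pos']),s['tool_pos'],s['wrist_force'])
p,d=shot('top','top3.png')
p=p[190:280,130:340];cv2.imwrite('pics/top3c.png',cv2.resize(p,(798,342),interpolation=cv2.INTER_CUBIC))
E
```

```text
[-0.02765041  0.42839108] [0.54836671 0.38357484 0.03693108] [-0.17652183 -0.65465661 -0.13295706]
```

View pics/top3c.png

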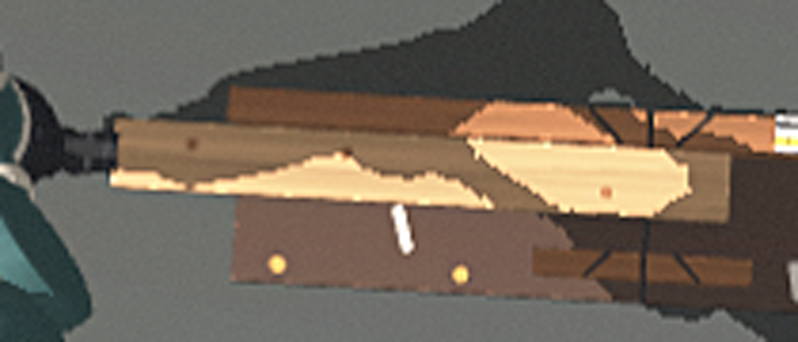

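The batten lies along the fence, with its tail at crop (115,155) next to the finger. Now I slide it to the stop.

Call:
{"op": "carry_out", "data": {"series": "-.0005 -.01 0 0;-.0009 -.018 0 0;-.0009 -.018 0 0;-.0009 -.018 0 0;-.0009 -.018 0 0;-.0009 -.018 0 0;-.0009 -.018 0 0;-.0009 -.018 0 0;-.0009 -.018 0 0;-.0009 -.018 0 0;-.0009 -.018 0 0;-.0009 -.018 0 0;-.0006 -.012 0 0;-.0004 -.008 0 0;-.0003 -.005 0 0;-.0002 -.004 0 0;0 0 0 0"}}

```text
time: 14.9
tool_pos: [0.5392, 0.1493, 0.0433]
tcp_rot: [-3.137, 0.095, -0.002]
wrist_force: [-3.5, 9.8, 10.6]
width: -0.002
grip_force: 6.2
```

```bash
python3 - <<'E'
from m import *
s=bot.read_state();print(B(s['tool_pos']),s['tool_pos'],s['wrist_force'])
p,d=shot('top','top4.png')
p=p[190:280,230:440];cv2.imwrite('pics/top4c.png',cv2.resize(p,(798,342),interpolation=cv2.INTER_CUBIC))
E
```

```text
[-0.02414719  0.1939631 ] [0.53918147 0.14929235 0.04332805] [-3.4984902   9.77223578 10.64578906]
```

View pics/top4c.png

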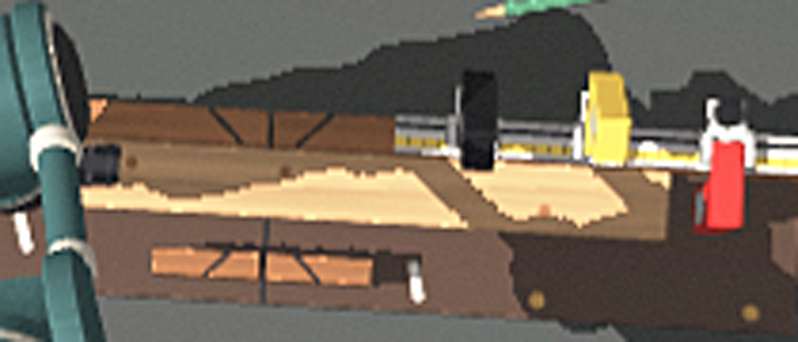

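```bash
python3 - <<'E'
from m import *
def f(l):return np.array(l,float)/3.8+[230,190]
print(B(atz('top',f([(668,180),(668,240),(455,228),(90,208)]),.038)), B(atz('top',f([(703,225)]),.03)))
p,d=shot('side','side4.png')
p=p[190:330,210:410];cv2.imwrite('pics/side4c.png',cv2.resize(p,(800,560),interpolation=cv2.INTER_CUBIC))
E
```

```text
[[-0.00885215 -0.21869718]
 [-0.04794776 -0.22033319]
 [-0.04743507 -0.08186921]
 [-0.0469134   0.1557572 ]] [[-0.03634868 -0.24383249]]
```

View pics/side4c.png

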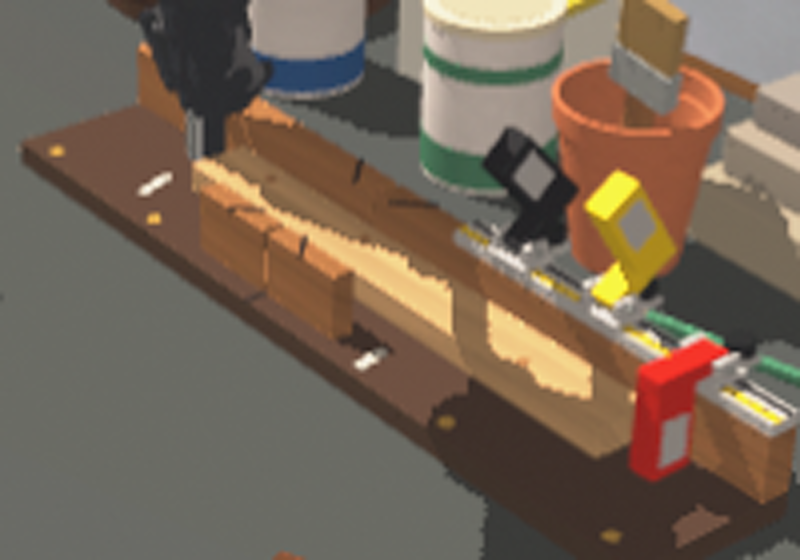

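```bash
python3 - <<'E'
from m import *
g=lambda n,P,o: ((proj(n,P)-o)*(4 if n=='side' else 3.8)).round().tolist()
P=lambda x,y,z: np.r_[W([x,y]),z]
pts=[P(-.044,-.2195,.038),P(-.044,.1805,.038),P(0,.1805,.038),P(-.024,.194,.029),P(-.024,.194,.09),P(-.024,.194,.14)]
print(g('side',pts,[210,190]));print(g('top',pts,[230,190]))
E
```

```text
[[602.0, 431.0], [192.0, 165.0], [245.0, 147.0], [205.0, 161.0], [204.0, 81.0], [203.0, 13.0]]
[[667.0, 234.0], [52.0, 202.0], [56.0, 134.0], [35.0, 171.0], [23.0, 162.0], [12.0, 154.0]]
```

```bash
python3 - <<'E'
from m import *
p,d=shot('top','top5.png')
uv=[(int(x/3.8+230),int(y/3.8+190)) for x,y in [(92,165),(100,165),(110,165),(116,165),(126,165),(140,165),(70,165),(55,185),(95,200)]]
P=atd('top',uv,d)
print(np.c_[B(P),P[:,2]].round(3), [p[v,u].tolist() for u,v in uv])
cv2.imwrite('pics/top5c.png',cv2.resize(p[200:265,210:300],(800,578),interpolation=cv2.INTER_CUBIC))
E
```

```text
[[-0.026  0.147  0.129]
 [-0.026  0.142  0.127]
 [-0.026  0.138  0.128]
 [-0.025  0.134  0.122]
 [-0.016  0.135  0.035]
 [-0.017  0.127  0.043]
 [-0.055  0.125  0.426]
 [-0.065  0.131  0.438]
 [-0.04   0.153  0.04 ]] [[69, 68, 66], [65, 64, 68], [82, 78, 78], [66, 63, 58], [68, 95, 132], [88, 120, 152], [64, 64, 43], [117, 120, 83], [169, 230, 254]]
```

View pics/top5c.png

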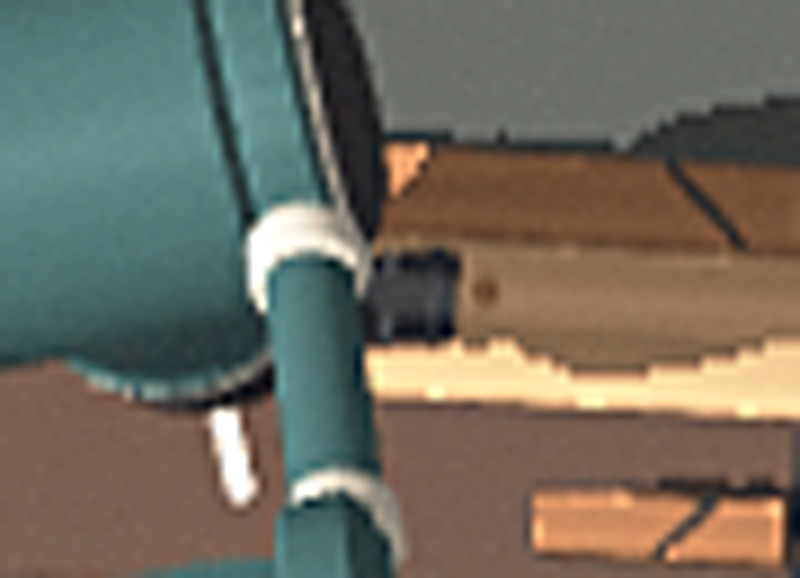

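The dark item at crop (415,295) is the gripper's knuckle at z≈0.127, so the finger is properly at the tail. About 17 mm remain.

Call:
{"op": "carry_out", "data": {"series": "-.0002 -.004 0 0;-.0002 -.004 0 0;-.0002 -.004 0 0;-.0001 -.003 0 0;-.0001 -.002 0 0;0 -.002 0 0;0 0 0 0"}}

```text
time: 15.92
tool_pos: [0.5381, 0.1309, 0.0433]
tcp_rot: [-3.136, 0.095, -0.001]
wrist_force: [-4.8, 11.5, 11.3]
width: -0.001
grip_force: 7.3
```

Call:
{"op": "carry_out", "data": {"series": "-.0001 -.002 0 0;-.0001 -.002 0 0;0 0 0 0"}}

```text
time: 16.3
tool_pos: [0.538, 0.1291, 0.0434]
tcp_rot: [-3.132, 0.097, -0.002]
wrist_force: [-4.0, 20.7, 10.6]
width: 0.002
grip_force: 11.1
```

```bash
python3 - <<'E'
from m import *
s=bot.read_state();print(B(s['tool_pos']),s['tool_pos'],s['wrist_force'])
p,d=shot('top','top6.png');q,_=shot('side','side6.png')
a=cv2.resize(p[205:265,370:445],(500,400),interpolation=cv2.INTER_CUBIC)
b=cv2.resize(q[265:325,340:396],(373,400),interpolation=cv2.INTER_CUBIC)[:,:300]
cv2.imwrite('pics/c6.png',np.hstack([a,b]))
E
```

```text
[-0.0241878   0.17369596] [0.53804439 0.12905638 0.04341684] [-4.02683702 20.73783745 10.62315666]
```

View pics/c6.png

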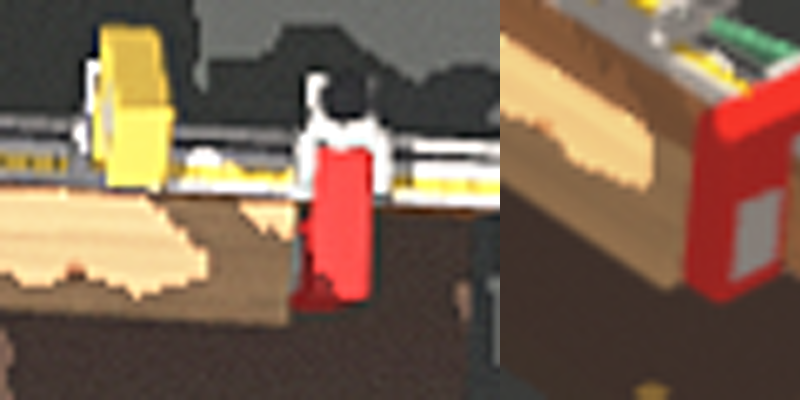

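The batten's head touches the foot of the red stop in both views (left panel at x≈295, right panel at x≈690). I retreat and prepare a mid-length press against the fence.

Call:
{"op": "carry_out", "data": {"series": ".0005 .015 0 0;.001 .02 0 0;0 0 .04 0;0 0 .04 0;0 0 .04 0;-.013 -.028 0 0;-.013 -.028 0 0;-.013 -.028 0 0;-.013 -.028 0 0;-.013 -.028 0 0;-.013 -.028 0 0;-.013 -.028 0 0;-.013 -.028 0 0;-.013 -.028 0 0;-.013 -.028 0 0;0 0 0 0"}}

```text
time: 18.4
tool_pos: [0.4084, -0.1209, 0.1607]
tcp_rot: [3.14, -0.096, -0.002]
wrist_force: [0.0, 0.8, -0.5]
width: 0.002
grip_force: 0.0
```

```bash
python3 - <<'E'
from m import *
s=bot.read_state();print(B(s['tool_pos']),s['tool_pos'],s['q'],s['wrist_force'])
p,d=shot('top','top7.png')
def f(y): # batten front/back edge from depth columns
    pass
q,_=shot('side','side7.png')
# depth profile across batten at several y: find x where z falls below .028
for y in [.15,.0,-.05,-.12,-.2]:
    xs=np.arange(-.075,.0,.0005);P=np.c_[W(np.c_[xs,np.full(len(xs),y)]),np.full(len(xs),.038)]
    uv=proj('top',P);g=cv2.cvtColor(p,cv2.COLOR_BGR2GRAY).astype(np.float32)
    v=cv2.remap(g,uv[:,:1].astype(np.float32),uv[:,1:].astype(np.float32),cv2.INTER_LINEAR).ravel()
    w=(xs<-.03); dg=np.convolve(v,np.r_[np.ones(6),-np.ones(6)],'valid'); i=np.argmax(dg[:80]); print(y,'front edge',xs[i+6],dg[i])
E
```

```text
[-0.14015396 -0.08288388] [ 0.40836201 -0.12088256  0.16067574] [-3.45742511e-01 -1.47698085e-01  2.20078673e+00 -8.01905985e-04
  1.08987183e+00  1.28685709e+00] [ 0.02058907  0.78355079 -0.48961278]
0.15 front edge -0.04499999999999997 518.501953125
0.0 front edge -0.04499999999999997 579.541015625
-0.05 front edge -0.04499999999999997 524.4794921875
-0.12 front edge -0.04649999999999997 707.111328125
-0.2 front edge -0.04699999999999997 559.13671875
```

Call:
{"op": "carry_out", "data": {"series": "0 0 0 10;0 0 0 10;0 0 0 10;0 0 0 10;0 0 0 10;0 0 0 10;0 0 0 10;0 0 0 10;0 0 0 10;0 0 -.0265 0;0 0 -.0265 0;0 0 -.0265 0;0 0 -.0265 0;0 0 -.0265 0;.01 -.0005 0 0;.01 -.0005 0 0;.005 0 0 0;.005 0 0 0;.003 0 0 0;0 0 0 0", "jaw": 1}}

```text
time: 21.0
tool_pos: [0.4427, -0.1209, 0.029]
tcp_rot: [2.285, 2.155, 0.0]
wrist_force: [0.5, 0.1, -0.2]
width: 0.999
grip_force: 0.0
```

Call:
{"op": "carry_out", "data": {"series": ".002 0 0 0;.002 0 0 0;.002 0 0 0;.002 0 0 0;0 0 0 0"}}

```text
time: 21.62
tool_pos: [0.4477, -0.1208, 0.0287]
tcp_rot: [-2.282, -2.153, 0.006]
wrist_force: [-11.3, -3.0, 11.0]
width: 1.005
grip_force: 7.0
```

Call:
{"op": "carry_out", "data": {"series": ".002 0 0 0;.002 0 0 0;0 0 0 0"}}

```text
time: 22.0
tool_pos: [0.4481, -0.1208, 0.0288]
tcp_rot: [-2.277, -2.149, 0.015]
wrist_force: [-25.4, -4.1, 25.5]
width: 0.996
grip_force: 16.4
```

Call:
{"op": "carry_out", "data": {"series": "-.02 0 0 0;-.02 0 0 0;0 0 .04 0;0 0 .05 0;0 0 .05 0;.014 .0318 0 -10;.014 .0318 0 -10;.014 .0318 0 -10;.014 .0318 0 -10;.014 .0318 0 -10;.014 .0318 0 -10;.014 .0318 0 -10;.014 .0318 0 -10;.014 .0318 0 -10;0 0 0 0", "jaw": -1}}

```text
time: 23.88
tool_pos: [0.5414, 0.1674, 0.1687]
tcp_rot: [-3.14, 0.088, -0.001]
wrist_force: [0.5, -0.3, 0.4]
width: -0.004
grip_force: 0.0
```

```bash
python3 - <<'E'
from m import *
s=bot.read_state();print(B(s['tool_pos']),s['tool_pos'],s['tcp_rot'],s['wrist_force'])
p,d=shot('top','top8.png')
q,_=shot('side','side8.png')
for y in [.15,.0,-.05,-.12,-.2]:
    xs=np.arange(-.075,.0,.0005);P=np.c_[W(np.c_[xs,np.full(len(xs),y)]),np.full(len(xs),.038)]
    uv=proj('top',P);g=cv2.cvtColor(p,cv2.COLOR_BGR2GRAY).astype(np.float32)
    v=cv2.remap(g,uv[:,:1].astype(np.float32),uv[:,1:].astype(np.float32),cv2.INTER_LINEAR).ravel()
    dg=np.convolve(v,np.r_[np.ones(6),-np.ones(6)],'valid'); i=np.argmax(dg[:80]); print(y,'front edge',xs[i+6])
E
```

```text
[-0.02292276  0.21213559] [0.54138735 0.16737263 0.16874735] [-3.13974190e+00  8.79538494e-02 -1.05375234e-03] [ 0.53540434 -0.27806713  0.41961538]
0.15 front edge -0.04499999999999997
0.0 front edge -0.04499999999999997
-0.05 front edge -0.04499999999999997
-0.12 front edge -0.04649999999999997
-0.2 front edge -0.036999999999999963
```

Call:
{"op": "carry_out", "data": {"series": "0 0 -.03 0;0 0 -.03 0;0 0 -.03 0;0 0 -.038 0;-.0006 -.012 0 0;-.0006 -.012 0 0;-.0003 -.005 0 0;-.0002 -.004 0 0;-.0001 -.003 0 0;-.0001 -.002 0 0;-.0001 -.002 0 0;0 0 0 0"}}

```text
time: 25.48
tool_pos: [0.5398, 0.1297, 0.0422]
tcp_rot: [-3.133, 0.094, -0.005]
wrist_force: [-0.4, 15.4, 1.1]
width: -0.002
grip_force: 7.5
```

Call:
{"op": "carry_out", "data": {"series": "0 .01 0 0;.001 .025 0 0;0 0 .04 0;0 0 .04 0;0 0 .04 0;-.03 .01 .02 0;0 0 0 0;0 0 0 0"}}

```text
time: 26.48
tool_pos: [0.5094, 0.1702, 0.1804]
tcp_rot: [3.14, -0.091, 0.0]
wrist_force: [-0.1, 0.7, -0.4]
width: 0.001
grip_force: 0.0
```

```bash
python3 - <<'E'
from m import *
p,d=shot('top','top9.png');q,_=shot('side','side9.png')
a=cv2.resize(p[205:265,370:445],(400,320),interpolation=cv2.INTER_CUBIC)
b=cv2.resize(q[225:325,300:425],(400,320),interpolation=cv2.INTER_CUBIC)
cv2.imwrite('pics/c9.png',np.hstack([a,b]));print(bot.read_state()['wrist_force'])
E
```

```text
[ 0.13598398 -0.51603286 -0.6454904 ]
```

View pics/c9.png

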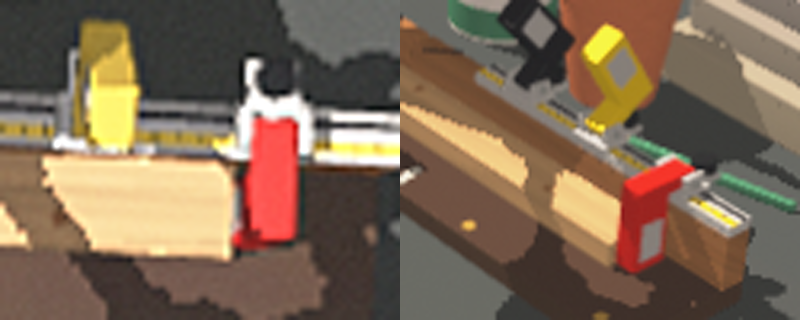

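The batten's head is against the red stop's foot, the batten is flush along the fence, and yellow and black are still up.

```bash
python3 -c "
from workcell import bot;print(bot.finish_job())"
```

```text
the job is handed in; nothing more can be done
None
```

The job is handed in at about 27 s: in the final pictures the red stop is fully down, the batten lies flush along the fence with its end against the red stop, and the yellow and black stops are still up.

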